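# Fetch the brass bush from behind its tin

### The arm

A 7-joint arm with a two-finger parallel gripper is mounted at the origin on the work surface. World frame = base frame: x ahead of the robot, y to its left, z up, the work surface at z = 0. Lengths are in m, angles in rad, forces in N, time in s.
With the tool pointing down it reaches from about 0.4 to 0.85 m from the base axis. Payload 4.5 kg.
Tool frame: the origin (TCP) lies where the fingers leave the gripper's body, on its centre line; the fingertips stand 64 mm ahead of it and the grasp point (between the pads) lies 45 mm ahead of it; z points along the fingers, y is the line along which they close (so a half turn about z gives the same grasp; the last joint's range is limited). The gripper opens to 88 mm and grips with 3 to 60 N. Pads are 18 mm wide; open, the fingers measure 123 mm over their backs; the gripper's body (75 mm by 187 mm) begins 45 mm behind the grasp point.
Start: joints at [-1.235, 0.689, -0.195, 1.565, 0.157, 0.902, -0.215], TCP at [0.186, 0.597, 0.303] pointing down, gripper open.
Joint ranges: [-3.01, 3.01], [-0.46, 2.08], [-1.47, 1.51], [0.13, 2.56], [-1, 4.14], [0.04, 2.09], [-2.66, 2.66]. Speed limits (rad/s): [2.57, 2.57, 3.14, 3.14, 3.14, 3.14, 3.14].

### API

Orientations are given as a unit quaternion [x, y, z, w].
In Python, from plant import r gives the robot as it stands.
- The arm moves only by the tool play_rows, never from a script. Its arguments are lists of equal length, an entry for each row: "translation": the shift along the tool's x, y, z in m, a list of three; "delta_rot": the turn, a rotation vector about the tool's x, y, z in degrees, a list of three; "grip": the opening, from -1 (shut) to 1 (fully open). In form: {"translation": [[x, y, z], ...], "delta_rot": [[rx, ry, rz], ...], "grip": [grip, ...]}. A call has 1 to 20 rows; each row shifts and turns the commanded pose from where the row before left it, along the tool's axes as they then stand; what a row does not reach is not made up. A row lasts 1/8 s, in which the tool goes at most 62.5 mm and 10.7 degrees, less where a joint would pass 70% of its speed; a pose out of reach is approached as far as the arm can. A call with a gripper value outside its range is refused whole. The fingers move at their own pace and stop on an object; "squeeze" is the grip in N (left out, the last holds). Time passes only in rows, so rows that do not move let the fingers close. It gives the time, the measured TCP pose, the force, the opening and the grip force at its end, in the units of the state.
- r.get_state(): the state, without advancing time (a new reading comes with each control period).
- r.snapshot(name): name is "scene" or "top" or "wrist"; returns the picture (480x640x3 uint8, blue, green, red); there is no depth.
- r.get_calibration(name): a dict with "intrinsics" (3x3 intrinsics, pixels), "k1" (the pictures are not rectified: a ray, as slopes to the right and down, at radius r is drawn at 1 + k1 r^2 times it, then the intrinsics apply), "eye" and "rotation" of the camera in the world. Camera axes: x right, y up, looking along -z (the intrinsics and any distortion apply to the point x, -y, -z); pixel columns grow to the right and rows downward; lengths in m; the calibration is good to about 2 mm. A picture is of the moment at which its call begins: read the wrist's pose just before it. get_calibration takes no time and is no camera call; for the wrist camera it gives the pose at the moment of the call.
- r.finish_job(): hands the job in; it is judged then, once.
Trained networks look in the newest picture that a camera, given by its name, has taken for a name from the list of things; names that differ only in an ending like _2 or _b are one class to them, and where a whole thing is asked for, a point or a joint stands for the part that bears it (a point fixed in the world has none). Each returns a list of dicts, best first, with "confidence" (0 to 1); they miss things now and then, are a little off and sometimes report something else, mostly with a low value. They report only what shows in the picture. A call takes as long as a camera call.
- r.look_for(camera, target): "point" ([x, y, z] in m, in world coordinates, good to about 4 mm: the middle of the surface that is visible of it).
- r.silhouettes(camera, target): "pixels" (480x640 bool, what is visible of it).
The state is a dict: "clock": time; "q": joint angles; "qd": joint speeds; "joint_torque": joint torques, N m; "tool_pos": TCP position; "eef_rot": TCP orientation; "contact_force": force on the tool from outside, world axes, zero at the start; "moment": the same for the moment, N m; "opening": opening from 0.0 (shut) to 1.0 (fully open); "finger_force": force on a finger pad.
Only numpy, scipy, OpenCV 4.12 (cv2) and the standard library are available. Lean on these libraries where they do the work, as an engineer would, in place of code of your own. Each camera call takes 0.05 s, during which the arm holds its last target. There are 200 camera calls.

### The job

In the sample rack, one of the two tins stands in front of the brass bush. Move that tin out of the way, bring out the brass bush and set it down gently, upright, fully on the round green show pad. Put the tin back on its white ring mark, and leave the steel bush, the gear wheel and the other tin where they stand, with nothing tipped over.

Things in the scene. Friction and masses are not known exactly. Their poses are not given: they have to be found in the camera images.
- rack: Grey rack, fixed, yaw within 9 degrees. Origin at table height; x axis from its open front (robot's side) to the rear, y left, z up. Base board 10 mm thick, x = -135 to 100 mm, y = +-170 mm. Three upright panels 10 mm thick (x = 0 to 100 mm, y = -165, 0, 165 mm) make two bays; two 8 mm rods close the back (x = 92 mm, z = 60 and 140 mm). All stands on the base board, at z = 10 mm.
- board_edge (a point): Middle of the lower front edge of the rack's top board (rack x = 0, y = 0, z = 205 mm). The board is 15 mm thick, 340 mm wide, reaches from here 100 mm to the rear; fixed display pieces on it reach z = 260 mm at x > 30 mm.
- bay_left (a point): Where a bush stands in the left bay, on the base board (rack x = 0, y = 80, z = 10 mm), half under the top board. With the tin gone it can be taken from the front, tool tilted about 40 degrees from vertical, the fingers pointing down and to rack +x and closing along rack y.
- bay_right (a point): The same for the right bay (rack x = 0, y = -80, z = 10 mm).
- mark_left (a point): Centre of the round white mark with black rim (80 mm over the rim) in front of the left bay (rack x = -90, y = +80 mm), on the base board's top: where the left tin stands.
- mark_right (a point): The same for the right bay (rack x = -90, y = -80 mm).
- blue_tin: Blue cylindrical tin with a paper band and aluminium lid, 58 mm in diameter, 140 mm tall, about 0.25 kg (0.18 to 0.35), loose, stands upright on the mark of the left or the right bay. Origin at the centre of its underside, z up.
- yellow_tin: Yellow tin, otherwise the same as the blue one; stands on the other mark.
- brass_bush: Brass-coloured turned bush: round foot 50 mm in diameter and 14 mm high, above it a plain cylinder 36 mm in diameter up to 110 mm height, about 0.35 kg (0.25 to 0.5), loose, standing upright in the left or the right bay behind a tin. Origin at the centre of its underside, z up.
- steel_bush: Dark steel bush of the same shape and size, in the other bay. To be left alone.
- show_pad: Round show pad, dark wood with a green top, 110 mm in diameter, 12 mm high, fixed to the table left or right in front of the rack. Origin at the centre of its underside (table height); its top is 12 mm above.
- gear: Steel gear wheel lying flat, about 98 mm in diameter, 30 mm high at the hub, loose, to the right when the show pad is to the left, and the other way round. To be left alone. Origin at the centre of its underside.

How it is judged:
By the outcome, as a careful person would: the job done as asked, in the order asked, and still so for the second after the job is handed in, with the robot touching nothing.
It also fails if it takes over 72 s, if anything falls off the work surface, if the arm or the gripper's body presses on something with over 40 N, if the wrist force passes 120 N, or if a joint passes its speed limit or range.

## Working session

There is one attempt and no reset: what is moved stays moved. The work goes in short steps, Python scripts to look and compute and a tool call to move; the robot and the scene stay as the last step left them, time stands still between calls to the robot, and variables do not carry over. Pictures are saved under pics/ and viewed, at most 10 in all, crops included, and the job is handed in when it is done.

Besides the shell and the picture viewer there is one more tool, called after ">>>" as name(argument=value, ...), one argument or row to a line, values as JSON. play_rows: Moves the arm, as the interface text tells. Its arguments: {"type":"object","properties":{"translation":{"type":"array","items":{"type":"array","items":{"type":"number"}}},"delta_rot":{"type":"array","items":{"type":"array","items":{"type":"number"}}},"grip":{"type":"array","items":{"type":"number"}},"squeeze":{"type":"number"}},"required":["translation","delta_rot","grip"]}

```bash
ls; mkdir -p pics; cat > h.py <<'E'
import numpy as np, cv2
from scipy.spatial.transform import Rotation as R
from plant import r
def ray(cal,uv):
    K=np.array(cal["intrinsics"]);p=np.array(uv,float)
    d=np.array([(p[0]-K[0,2])/K[0,0],(p[1]-K[1,2])/K[1,1]]);s=d.copy()
    for _ in range(20): s=d/(1+cal["k1"]*(s@s))
    Rm=np.array(cal["rotation"]); Rm=Rm if Rm.shape==(3,3) else R.from_quat(Rm).as_matrix()
    v=Rm@np.array([s[0],-s[1],-1]); return np.array(cal["eye"]),v/np.linalg.norm(v)
def tri(rs):
    A=np.zeros((3,3));b=np.zeros(3)
    for o,d in rs: P=np.eye(3)-np.outer(d,d);A+=P;b+=P@o
    x=np.linalg.solve(A,b); return x
def onz(o,d,z): return o+d*(z-o[2])/d[2]
E
python3 - <<'E'
from h import *
np.set_printoptions(precision=4,suppress=True)
ims=[]
for c in ["scene","top","wrist"]:
    cal=r.get_calibration(c);print(c,cal["eye"])
    im=r.snapshot(c);cv2.imwrite(f"pics/{c}0.png",im)
    for t in ["rack","board_edge","bay_left","bay_right","mark_left","mark_right","blue_tin","yellow_tin","brass_bush","steel_bush","show_pad","gear"]:
        L=r.look_for(c,t)
        print(c,t,[(np.array(d["point"]).round(3).tolist(),round(d["confidence"],2)) for d in L[:2]])
print(r.get_state())
E
```

```text
pics
scene [ 0.2432 -0.1945  1.1942]
scene rack [([0.649, 0.005, 0.025], 0.62)]
scene board_edge [([0.654, -0.0, 0.028], 0.87)]
scene bay_left [([0.649, -0.0, 0.025], 0.67)]
scene bay_right [([0.647, 0.001, 0.022], 0.94)]
scene mark_left [([0.649, -0.002, 0.02], 0.83)]
scene mark_right [([0.652, 0.001, 0.025], 0.66)]
scene blue_tin [([0.53, -0.088, 0.154], 0.65)]
scene yellow_tin [([0.531, 0.069, 0.156], 0.85)]
scene brass_bush [([0.617, 0.076, 0.078], 0.9)]
scene steel_bush [([0.628, -0.074, 0.091], 0.84), ([0.529, 0.071, 0.154], 0.68)]
scene show_pad [([0.39, 0.352, 0.009], 0.83)]
scene gear [([0.413, -0.333, 0.021], 0.73)]
top [0.3722 0.0199 0.9649]
top rack [([0.649, 0.009, 0.16], 0.85)]
top board_edge [([0.65, 0.009, 0.155], 0.76)]
top bay_left [([0.648, 0.011, 0.156], 0.93)]
top bay_right [([0.652, 0.008, 0.153], 0.73)]
top mark_left [([0.648, 0.009, 0.157], 0.81)]
top mark_right [([0.655, 0.009, 0.157], 0.77)]
top blue_tin [([0.535, -0.074, 0.151], 0.74)]
top yellow_tin [([0.53, 0.072, 0.152], 0.83)]
top brass_bush [([0.618, 0.086, 0.096], 0.64), ([0.535, -0.074, 0.153], 0.27)
[... 237 characters left out ...]
rist mark_left []
wrist mark_right []
wrist blue_tin []
wrist yellow_tin []
wrist brass_bush []
wrist steel_bush []
wrist show_pad [([0.39, 0.366, 0.016], 0.69)]
wrist gear []
{'clock': 1.95, 'q': array([-1.2352,  0.6891, -0.1946,  1.5653,  0.1573,  0.9025, -0.2151]), 'qd': array([ 0.0017,  0.0014, -0.0004, -0.0016,  0.0005,  0.0006,  0.0011]), 'joint_torque': array([ -0.0001, -52.7486,  -1.2672, -15.3743,  -0.0519,  -0.0007,
         0.    ]), 'tool_pos': array([0.1857, 0.5968, 0.3028]), 'eef_rot': array([ 0.1503,  0.9886,  0.0001, -0.    ]), 'contact_force': array([-0.7857, -0.6678, -0.379 ]), 'moment': array([ 0.0515, -0.0051, -0.021 ]), 'finger_force': 0.0, 'opening': 1.0011218066406833}
```

View pics/scene0.png

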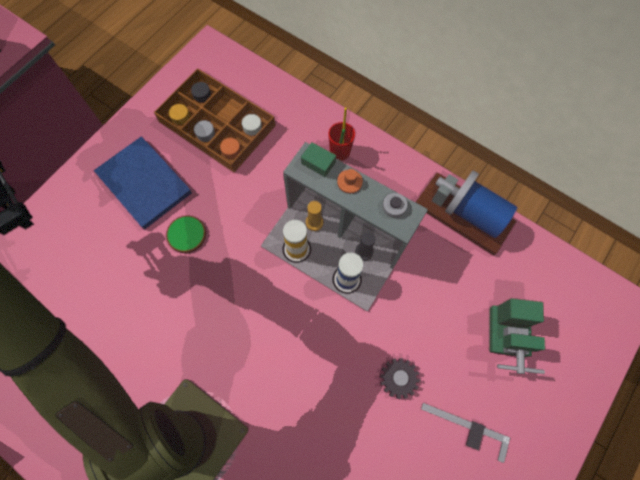

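View pics/top0.png

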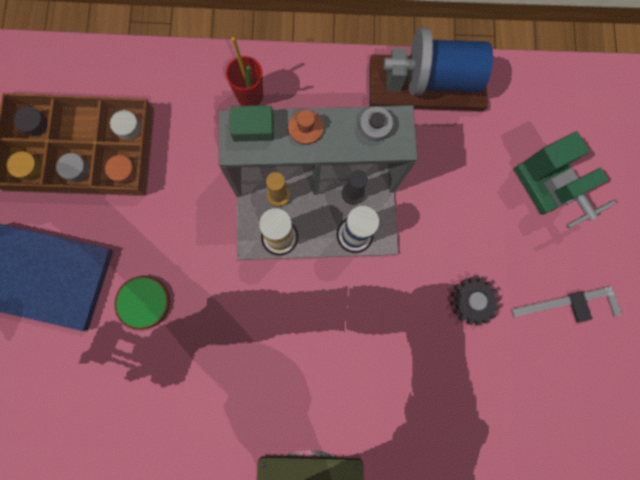

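The scene view shows the yellow tin at (295,240) standing in front of the brass bush at (314,215). The blue tin at (348,270) is in front of the steel bush, the green pad is at (186,233) and the gear at (400,377). The top view agrees: yellow tin (277,228), brass (277,188), pad (141,302), and the front corners of the base at about (237,260) and (398,256). I'll fit the shapes in both views.

```bash
cat >> h.py <<'E'
def proj(cal,P):
    Rm=np.array(cal["rotation"]); Rm=Rm if Rm.shape==(3,3) else R.from_quat(Rm).as_matrix()
    c=(np.atleast_2d(P)-np.array(cal["eye"]))@Rm; s=np.stack([c[:,0]/-c[:,2],-c[:,1]/-c[:,2]],1)
    s=s*(1+cal["k1"]*(s**2).sum(1,keepdims=True)); K=np.array(cal["intrinsics"])
    return s@K[:2,:2].T+K[:2,2]
A=np.linspace(0,2*np.pi,48,endpoint=False)
def circ(x,y,z,rad): return np.stack([x+rad*np.cos(A),y+rad*np.sin(A),z+0*A],1)
def fitcyl(views,p0,rad,h):
    """views: (cal,mask). Fit base centre x,y,z of a cylinder to the silhouettes"""
    from scipy.optimize import minimize
    S=4
    def cost(p):
        c=0
        for cal,m in views:
            q=proj(cal,np.vstack([circ(p[0],p[1],p[2],rad),circ(p[0],p[1],p[2]+h,rad)])).astype(np.float32)
            im=np.zeros((480*S,640*S),np.uint8); cv2.fillConvexPoly(im,np.round(((cv2.convexHull(q)+.5)*S-.5)).astype(np.int32),1)
            f=cv2.resize(im.astype(np.float32),(640,480),interpolation=cv2.INTER_AREA)
            c+=np.abs(f-m).sum()/m.sum()
        return c
    s=minimize(cost,p0,method="Nelder-Mead",options=dict(initial_simplex=np.array(p0)+np.vstack([np.zeros(3),.01*np.eye(3)]),maxiter=120))
    return s.x,s.fun
E
python3 - <<'E'
from h import *
np.set_printoptions(precision=4,suppress=True)
V={c:r.get_calibration(c) for c in ["scene","top"]}
for c in V: r.snapshot(c)
for t,p0,rad,h in [("yellow_tin",[.53,.07,.01],.029,.14),("blue_tin",[.53,-.08,.01],.029,.14),("show_pad",[.39,.35,0],.055,.012)]:
    v=[]
    for c in V:
        L=r.silhouettes(c,t)
        if L: v.append((V[c],L[0]["pixels"].astype(np.float32)))
    print(t,len(v),*fitcyl(v,p0,rad,h))
for n,a,b in [("L",(262,243),(237,260)),("R",(370,306),(398,256))]:
    A1=ray(V["scene"],a);B1=ray(V["top"],b);print(n,tri([A1,B1]),onz(*A1,.01),onz(*B1,.01))
# board front top corners (top view)
for n,b in [("bl",(219,164)),("br",(414,162))]: print(n,onz(*ray(V["top"],b),.22))
for n,b in [("bl",(285,176)),("br",(413,243))]: print(n,onz(*ray(V["scene"],b),.22))
E
```

```text
yellow_tin 2 [0.5398 0.0799 0.0075] 0.24962274730205536
blue_tin 2 [ 0.5463 -0.0795  0.0117] 0.17315229773521423
show_pad 2 [ 0.3921  0.3554 -0.002 ] 0.1364448368549347
L [0.4839 0.1571 0.0472] [0.4968 0.1653 0.01  ] [0.4833 0.166  0.01  ]
R [ 0.5059 -0.1686  0.0501] [ 0.5247 -0.1718  0.01  ] [ 0.5023 -0.1722  0.01  ]
bl [0.6211 0.1737 0.22  ]
br [ 0.6366 -0.1578  0.22  ]
bl [0.6171 0.1615 0.22  ]
br [ 0.652 -0.175  0.22 ]
```

Both fits put the rack yaw near 3°, with the rack origin at about (0.633, 0.005). Next I'll move above the yellow tin and line the tool up with the rack.

>>> play_rows(
  translation=[
    [0,0,0],
    [0,0,0],
    [-0.0233,-0.0483,-0.0073],
    [-0.0233,-0.0483,-0.0073],
    [-0.0233,-0.0483,-0.0073],
    [-0.0233,-0.0483,-0.0073],
    [-0.0233,-0.0483,-0.0073],
    [-0.0233,-0.0483,-0.0073],
    [-0.0233,-0.0483,-0.0073],
    [-0.0233,-0.0483,-0.0073],
    [-0.0233,-0.0483,-0.0073],
    [-0.0233,-0.0483,-0.0073],
    [-0.0233,-0.0483,-0.0073],
    [0,0,0],
    [0,0,0],
  ],
  delta_rot=[
    [0,0,-10.15],
    [0,0,-10.15],
    [0,0,0],
    [0,0,0],
    [0,0,0],
    [0,0,0],
    [0,0,0],
    [0,0,0],
    [0,0,0],
    [0,0,0],
    [0,0,0],
    [0,0,0],
    [0,0,0],
    [0,0,0],
    [0,0,0],
  ],
  grip=[1,1,1,1,1,1,1,1,1,1,1,1,1,1,1],
)

```text
clock: 4.22
tool_pos: [0.4693, 0.0802, 0.383]
eef_rot: [-0.026, 1.0, 0.0, -0.0]
contact_force: [0.5, 0.5, -0.7]
opening: 1.0
finger_force: 0.0
```

```bash
cat >> h.py <<'E'
def go(target,rot=None):
    """shift in tool axes from now to TCP target; rotation vector (deg) to rot"""
    s=r.get_state();q=R.from_quat(s["eef_rot"]);print("t",s["clock"],"tcp",s["tool_pos"],"shift",q.inv().apply(np.array(target)-s["tool_pos"]).round(4))
    if rot is not None: print("rotvec",(q.inv()*rot).as_rotvec(degrees=True).round(2))
def tool(yaw,tilt):
    y=np.radians(yaw);t=np.radians(tilt);u=np.array([np.cos(y),np.sin(y),0])
    z=np.sin(t)*u+np.array([0,0,-np.cos(t)]);Y=np.array([-np.sin(y),np.cos(y),0]);X=np.cross(Y,z)
    return R.from_matrix(np.stack([X,Y,z],1))
E
python3 - <<'E'
from h import *
np.set_printoptions(precision=4,suppress=True)
go([.47,.08,.38],tool(3,0))
cal=r.get_calibration("wrist");im=r.snapshot("wrist");cv2.imwrite("pics/w1.png",im)
print(cal["eye"])
for t in ["yellow_tin","brass_bush","blue_tin","rack"]:
    L=r.look_for("wrist",t);print(t,[(np.array(d["point"]).round(3).tolist(),round(d["confidence"],2)) for d in L[:2]])
E
```

```text
t 4.225 tcp [0.4693 0.0802 0.383 ] shift [-0.0007 -0.0002  0.003 ]
rotvec [ 0.04 -0.01  0.02]
[0.3987 0.0771 0.4661]
yellow_tin [([0.526, 0.078, 0.15], 0.95), ([0.395, 0.351, 0.017], 0.32)]
brass_bush [([0.613, 0.086, 0.095], 0.79)]
blue_tin [([0.536, -0.067, 0.138], 0.86), ([0.622, 0.025, 0.008], 0.56)]
rack [([0.626, 0.024, 0.012], 0.9)]
```

View pics/w1.png

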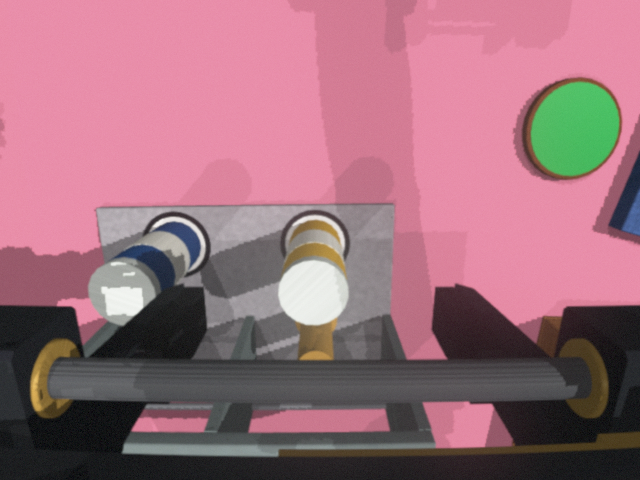

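The wrist view (robot side at the top) shows the yellow lid centred near (313,292) and its ring near (315,240). The front base corners are at (97,208) and (393,204), and the brass bush is at (316,345). The green pad is centred near (573,128).

```bash
python3 - <<'E'
from h import *
np.set_printoptions(precision=4,suppress=True)
cal=r.get_calibration("wrist")
im=cv2.imread("pics/w1.png")
for n,p,z in [("lid",(313,292),.15),("cL",(393,204.5),.01),("cR",(97,208.5),.01),("ringtop",(315,211),.01),("ringL",(282.,240),.01),("ringR",(349,240),.01),("pad",(573,128),.012)]:
    print(n,onz(*ray(cal,p),z))
V={c:r.get_calibration(c) for c in ["scene","top","wrist"]}
for c in V: r.snapshot(c)
for t,p0,rad,h in [("yellow_tin",[.54,.08,.01],.029,.14),("show_pad",[.39,.35,0],.055,.012)]:
    m={}
    for c in V:
        L=r.silhouettes(c,t)
        if L: m[c]=L[0]["pixels"].astype(np.float32)
    print(t,list(m),*fitcyl([(V[c],m[c]) for c in m],p0,rad,h))
    print("wrist only",*fitcyl([(V["wrist"],m["wrist"])],p0,rad,h))
    # offsets of mask vs model for wrist
E
```

```text
lid [0.5367 0.0804 0.15  ]
cL [0.4873 0.1657 0.01  ]
cR [ 0.5095 -0.1696  0.01  ]
ringtop [0.4995 0.0789 0.01  ]
ringL [0.5354 0.0429 0.01  ]
ringR [0.5313 0.1195 0.01  ]
pad [0.391  0.3541 0.012 ]
yellow_tin ['scene', 'wrist'] [ 0.5422  0.0794 -0.002 ] 1.7845895290374756
wrist only [0.5382 0.0801 0.0085] 0.01662292145192623
show_pad ['scene', 'top', 'wrist'] [ 0.3923  0.3592 -0.0051] 1.1894402503967285
wrist only [ 0.3927  0.3602 -0.0062] 0.013855216093361378
```

>>> play_rows(
  translation=[
    [-0.0343,-0.0018,0],
    [-0.0343,-0.0017,0],
    [0,0,0.05],
    [0,0,0.05],
    [0,0,0.05],
    [0,0,0.04],
    [0,0,0.023],
    [0,0,0],
    [0,0,0],
    [0,0,0],
  ],
  delta_rot=[
    [0,0,0],
    [0,0,-0.8],
    [0,0,0],
    [0,0,0],
    [0,0,0],
    [0,0,0],
    [0,0,0],
    [0,0,0],
    [0,0,0],
    [0,0,0],
  ],
  grip=[1,1,1,1,1,1,1,1,1,1],
  squeeze=25,
)

```text
clock: 6.18
tool_pos: [0.539, 0.0799, 0.1713]
eef_rot: [-0.033, 0.999, 0.0, 0.001]
contact_force: [-0.0, -0.4, -0.2]
opening: 1.004
finger_force: 0.0
```

>>> play_rows(
  translation=[
    [0,0,0],
    [0,0,0],
    [0,0,0],
    [0,0,0],
    [0,0,0],
    [0,0,0],
    [0,0,0],
    [0,0,0],
  ],
  delta_rot=[
    [0,0,0],
    [0,0,0],
    [0,0,0],
    [0,0,0],
    [0,0,0],
    [0,0,0],
    [0,0,0],
    [0,0,0],
  ],
  grip=[-1,-1,-1,-1,-1,-1,-1,-1],
  squeeze=25,
)

```text
clock: 7.18
tool_pos: [0.5383, 0.0795, 0.1701]
eef_rot: [-0.033, 0.999, -0.0, 0.0]
contact_force: [-0.8, -1.9, 3.3]
opening: 0.642
finger_force: 25.0
```

```bash
python3 - <<'E'
from h import *
np.set_printoptions(precision=4,suppress=True)
go([.43,-.12,.23],tool(3.8,0)); s=r.get_state();print(s["opening"],s["finger_force"],s["contact_force"])
E
```

```text
t 7.175 tcp [0.5383 0.0795 0.1701] shift [ 0.1213 -0.1919 -0.0599]
rotvec [-0.02  0.01 -0.  ]
0.6417679477668463 24.993091479409486 [-0.7603 -1.9467  3.2696]
```

>>> play_rows(
  translation=[
    [0,0,-0.015],
    [0,0,-0.035],
    [0.02,0,-0.02],
    [0.035,0,0],
    [0.035,-0.02,0],
    [0.03,-0.035,0],
    [0,-0.035,0],
    [0,-0.035,0],
    [0,-0.035,0],
    [0,-0.03,0],
    [0,0,0],
    [0,0,0.03],
    [0,0,0.03],
    [0,0,0.01],
    [0,0,0.004],
    [0,0,0.003],
    [0,0,0.002],
    [0,0,0],
    [0,0,0],
  ],
  delta_rot=[
    [0,0,0],
    [0,0,0],
    [0,0,0],
    [0,0,0],
    [0,0,0],
    [0,0,0],
    [0,0,0],
    [0,0,0],
    [0,0,0],
    [0,0,0],
    [0,0,0],
    [0,0,0],
    [0,0,0],
    [0,0,0],
    [0,0,0],
    [0,0,0],
    [0,0,0],
    [0,0,0],
    [0,0,0],
  ],
  grip=[-1,-1,-1,-1,-1,-1,-1,-1,-1,-1,-1,-1,-1,-1,-1,-1,-1,-1,-1],
)

```text
clock: 9.55
tool_pos: [0.4313, -0.1179, 0.1613]
eef_rot: [-0.033, 0.999, -0.0, 0.0]
contact_force: [0.2, -0.2, -4.6]
opening: 0.643
finger_force: 25.0
```

>>> play_rows(
  translation=[
    [0,0,0.001],
    [0,0,0.001],
    [0,0,0],
  ],
  delta_rot=[
    [0,0,0],
    [0,0,0],
    [0,0,0],
  ],
  grip=[-1,-1,-1],
)

```text
clock: 9.93
tool_pos: [0.4311, -0.1179, 0.16]
eef_rot: [-0.033, 0.999, -0.0, 0.0]
contact_force: [-2.3, -0.3, 11.0]
opening: 0.649
finger_force: 25.0
```

>>> play_rows(
  translation=[
    [0,0,0],
    [0,0,0],
    [0,0,0],
    [0,0,0],
    [0,0,-0.03],
    [0,0,-0.05],
    [0,0,-0.05],
    [0,0,0],
  ],
  delta_rot=[
    [0,0,0],
    [0,0,0],
    [0,0,0],
    [0,0,0],
    [0,0,0],
    [0,0,0],
    [0,0,0],
    [0,0,0],
  ],
  grip=[1,1,1,1,1,1,1,1],
)

```text
clock: 10.92
tool_pos: [0.4327, -0.118, 0.2919]
eef_rot: [-0.033, 0.999, -0.001, 0.003]
contact_force: [0.4, -0.5, 0.3]
opening: 0.996
finger_force: 0.0
```

```bash
python3 - <<'E'
from h import *
np.set_printoptions(precision=4,suppress=True)
go([.515,.079,.285],tool(3.8,40))
V={c:r.get_calibration(c) for c in ["wrist","scene","top"]}
for c in V:
    im=r.snapshot(c); print(c,[d["point"] for d in r.look_for(c,"brass_bush")[:1]],[d["point"] for d in r.look_for(c,"yellow_tin")[:1]])
    cv2.imwrite(f"pics/{c}2.png",im)
E
```

```text
t 10.925 tcp [ 0.4327 -0.118   0.2919] shift [-0.095   0.1912  0.0072]
rotvec [ -0.1 -39.6   0. ]
wrist [[0.6327, 0.0682, 0.0407]] [[0.4224, -0.1179, 0.141]]
scene [[0.616, 0.0762, 0.0808]] []
top [[0.6196, 0.085, 0.0983]] [[0.4355, -0.1094, 0.141]]
```

>>> play_rows(
  translation=[
    [-0.02,0.04,0],
    [-0.02,0.04,0],
    [-0.02,0.04,0.003],
    [-0.02,0.04,0.002],
    [-0.015,0.031,0.002],
    [0,0,0],
    [0,0,0],
    [0,0,0],
    [0,0,0],
    [0,0,0],
    [0,0,0],
  ],
  delta_rot=[
    [0,0,0],
    [0,0,0],
    [0,0,0],
    [0,0,0],
    [0,0,0],
    [0,-10,0],
    [0,-10,0],
    [0,-10,0],
    [0,-10,0],
    [0,0,0],
    [0,0,0],
  ],
  grip=[1,1,1,1,1,1,1,1,1,1,1],
)

```text
clock: 12.75
tool_pos: [0.4956, 0.063, 0.2691]
eef_rot: [-0.031, 0.986, -0.025, 0.16]
contact_force: [0.7, 0.3, 0.7]
opening: 1.0
finger_force: 0.0
```

```bash
python3 - <<'E'
from h import *
np.set_printoptions(precision=4,suppress=True)
go([.515,.079,.224],tool(3.8,40))
cal=r.get_calibration("wrist");im=r.snapshot("wrist");cv2.imwrite("pics/w3.png",im)
L=r.look_for("wrist","brass_bush");print([(d["point"],d["confidence"]) for d in L[:2]])
L=r.silhouettes("wrist","brass_bush")
m=L[0]["pixels"];ys,xs=np.nonzero(m);print(len(xs),xs.min(),xs.max(),ys.min(),ys.max())
for y in range(ys.min(),ys.max()+1,8): x=np.nonzero(m[y])[0];print(y,x.min(),x.max(),end="; ")
np.save("m3.npy",m)
print(proj(cal,[[.6277,.0867,.12],[.6277,.0867,.024],[.6277,.0867,.01]]))
E
```

```text
t 12.75 tcp [0.4956 0.063  0.2691] shift [-0.0053  0.0176  0.0483]
rotvec [ -3.37 -21.67   1.03]
[([0.6175, 0.082, 0.0847], 0.76)]
5796 324 378 225 352
225 347 355; 233 331 372; 241 326 376; 249 325 378; 257 324 378; 265 328 375; 273 332 372; 281 330 373; 289 330 373; 297 330 374; 305 329 374; 313 329 375; 321 328 376; 329 328 376; 337 328 376; 345 332 372; [[354.0512 336.0449]
 [353.0684 255.5292]
 [352.9483 246.5005]]
```

View pics/w3.png

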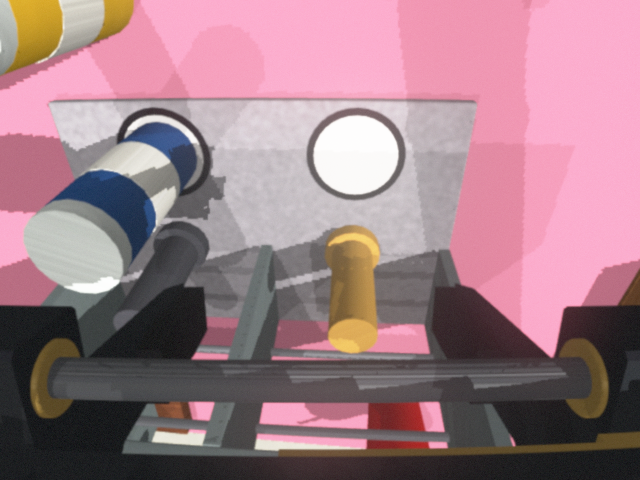

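The wrist view now shows the white ring centred near (356,154). The brass bush has its foot near (353,245) and its top near (353,335), standing clear between the fingers. The tilt only reached about 18°, so I'll check the joints and fit the bush and ring.

```bash
python3 - <<'E'
from h import *
from scipy.optimize import minimize
np.set_printoptions(precision=4,suppress=True)
print(r.get_state()["q"],r.get_state()["qd"])
cal=r.get_calibration("wrist");m=np.load("m3.npy").astype(np.float32);S=4
def model(p):
    im=np.zeros((480*S,640*S),np.uint8)
    for rad,a,b in [(.025,0,.014),(.018,.014,.11)]:
        q=proj(cal,np.vstack([circ(p[0],p[1],p[2]+a,rad),circ(p[0],p[1],p[2]+b,rad)])).astype(np.float32)
        cv2.fillConvexPoly(im,np.round((cv2.convexHull(q)+.5)*S-.5).astype(np.int32),1)
    return cv2.resize(im.astype(np.float32),(640,480),interpolation=cv2.INTER_AREA)
f=lambda p:np.abs(model(p)-m).sum()/m.sum()
p0=np.array([.6277,.0867,.01]);s=minimize(f,p0,method="Nelder-Mead",options=dict(initial_simplex=p0+np.vstack([np.zeros(3),.01*np.eye(3)])))
print("bush",s.x,s.fun)
# ring: white blob
im=cv2.imread("pics/w3.png");hsv=cv2.cvtColor(im,cv2.COLOR_BGR2HSV)
w=((hsv[...,1]<30)&(hsv[...,2]>190)).astype(np.uint8);n,l,st,ce=cv2.connectedComponentsWithStats(w)
k=l[154,356];c=ce[k];print("ring",c,st[k],onz(*ray(cal,c),.01))
for n_,p in [("cR",(51,101)),("cL",(476,100.5))]: print(n_,onz(*ray(cal,p),.01))
E
```

```text
[-0.1705  0.5245 -0.1735  2.2119  1.115   0.2475  0.2565] [-0.0003 -0.0017 -0.0038  0.0027  0.0137  0.0015 -0.0143]
bush [0.6307 0.0851 0.0076] 0.017091529443860054
ring [355.4831 154.4105] [ 313  115   86   80 5274] [0.5366 0.0795 0.01  ]
cR [ 0.5076 -0.1689  0.01  ]
cL [0.4861 0.1648 0.01  ]
```

```bash
python3 - <<'E'
from h import *
np.set_printoptions(precision=4,suppress=True)
go([.55,.081,.25],tool(3.8,8)); q=R.from_quat(r.get_state()["eef_rot"])
print(tool(3.8,8).inv().apply([.55-.4956,.081-.063,.25-.2691]))
E
```

```text
t 12.9 tcp [0.4957 0.0628 0.2693] shift [-0.0466  0.0165  0.0348]
rotvec [-3.54 10.36  0.05]
[-0.0523  0.0144  0.0266]
```

>>> play_rows(
  translation=[
    [0,0,0],
    [0,0,0],
    [-0.025,0.008,0.016],
    [-0.026,0.008,0.012],
    [0,0,0],
  ],
  delta_rot=[
    [-1.8,5.2,0],
    [-1.8,5.2,0],
    [0,0,0],
    [0,0,0],
    [0,0,0],
  ],
  grip=[1,1,1,1,1],
)

```text
clock: 13.52
tool_pos: [0.5505, 0.0824, 0.2481]
eef_rot: [-0.033, 0.997, 0.001, 0.074]
contact_force: [-0.4, 0.2, -0.3]
opening: 1.003
finger_force: 0.0
```

```bash
python3 - <<'E'
from h import *
np.set_printoptions(precision=4,suppress=True)
print(r.get_state()["q"]);go([.567,.081,.198],tool(3.8,30))
E
```

```text
[ 0.0684  0.6747 -0.5116  1.9348  0.7023  0.5608  0.7193]
t 13.525 tcp [0.5505 0.0824 0.2481] shift [-0.0088 -0.0023  0.052 ]
rotvec [ -0.16 -21.53   0.03]
```

>>> play_rows(
  translation=[
    [0,0,0],
    [0,0,0],
    [0,0,0],
    [0,0,0],
    [0,0,0],
  ],
  delta_rot=[
    [0,-4,0],
    [0,-4,0],
    [0,-4,0],
    [0,-4,0],
    [0,-4,0],
  ],
  grip=[1,1,1,1,1],
)

```text
clock: 14.15
tool_pos: [0.5438, 0.0761, 0.2461]
eef_rot: [-0.033, 0.979, -0.007, 0.2]
contact_force: [0.1, -0.2, -0.6]
opening: 1.0
finger_force: 0.0
```

```bash
python3 - <<'E'
from h import *
np.set_printoptions(precision=4,suppress=True)
print(r.get_state()["q"]);go([.567,.081,.198],tool(3.8,30))
E
```

```text
[-0.1407  0.611  -0.2058  2.1616  1.6309  0.229  -0.2361]
t 14.15 tcp [0.5438 0.0761 0.2461] shift [-0.0028  0.0047  0.0534]
rotvec [-1.47 -6.99  0.44]
```

>>> play_rows(
  translation=[
    [0,0.001,0],
    [0,0.001,0],
    [0,0.001,0],
    [0,0.001,0],
    [0,0,0],
  ],
  delta_rot=[
    [-0.7,-2,0],
    [-0.7,-2,0.4],
    [0,-2,0],
    [0,-1,0],
    [0,0,0],
  ],
  grip=[1,1,1,1,1],
)

```text
clock: 14.78
tool_pos: [0.5441, 0.0798, 0.2456]
eef_rot: [-0.031, 0.966, 0.008, 0.258]
contact_force: [-0.5, 0.3, 0.4]
opening: 1.0
finger_force: 0.0
```

```bash
python3 - <<'E'
from h import *
np.set_printoptions(precision=4,suppress=True)
print(r.get_state()["q"]);go([.567,.081,.198],tool(3.8,30))
E
```

```text
[ 0.0294  0.6498 -0.4847  2.2424  2.0775  0.4581 -0.6707]
t 14.775 tcp [0.5441 0.0798 0.2456] shift [ 0.0038 -0.0003  0.0527]
rotvec [-0.03 -0.1  -0.06]
```

>>> play_rows(
  translation=[
    [0,0,0],
    [0,0,0],
    [0,0,0],
    [0,0,0.02],
    [0,0,0.02],
    [0,0,0],
  ],
  delta_rot=[
    [0,-2,0],
    [0,-2,0],
    [0,-1,0],
    [0,0,0],
    [0,0,0],
    [0,0,0],
  ],
  grip=[1,1,1,1,1,1],
)

```text
clock: 15.52
tool_pos: [0.5678, 0.0814, 0.2119]
eef_rot: [-0.031, 0.954, 0.01, 0.3]
contact_force: [-0.3, -0.9, 0.2]
opening: 1.004
finger_force: 0.0
```

```bash
python3 - <<'E'
from h import *
np.set_printoptions(precision=4,suppress=True)
print(r.get_state()["q"]);go([.6032,.0838,.1269],tool(3.8,35))
cal=r.get_calibration("wrist");im=r.snapshot("wrist");cv2.imwrite("pics/w4.png",im)
L=r.silhouettes("wrist","brass_bush");m=L[0]["pixels"].astype(np.float32);S=4
from scipy.optimize import minimize
def model(p):
    im=np.zeros((480*S,640*S),np.uint8)
    for rad,a,b in [(.025,0,.014),(.018,.014,.11)]:
        q=proj(cal,np.vstack([circ(p[0],p[1],.01+a,rad),circ(p[0],p[1],.01+b,rad)])).astype(np.float32)
        cv2.fillConvexPoly(im,np.round((cv2.convexHull(q)+.5)*S-.5).astype(np.int32),1)
    return cv2.resize(im.astype(np.float32),(640,480),interpolation=cv2.INTER_AREA)
f=lambda p:np.abs(model(p)-m).sum()/m.sum()
p0=np.array([.629,.0855]);s=minimize(f,p0,method="Nelder-Mead",options=dict(initial_simplex=p0+np.vstack([np.zeros(2),.01*np.eye(2)])))
print("bush",s.x,s.fun)
E
```

```text
[ 0.0842  0.7766 -0.5867  2.2578  2.2753  0.6667 -0.8218]
t 15.525 tcp [0.5678 0.0814 0.2119] shift [0.0195 0.0001 0.09  ]
rotvec [-0.06 -0.12 -0.1 ]
bush [0.6286 0.0854] 0.02279628999531269
```

View pics/w4.png

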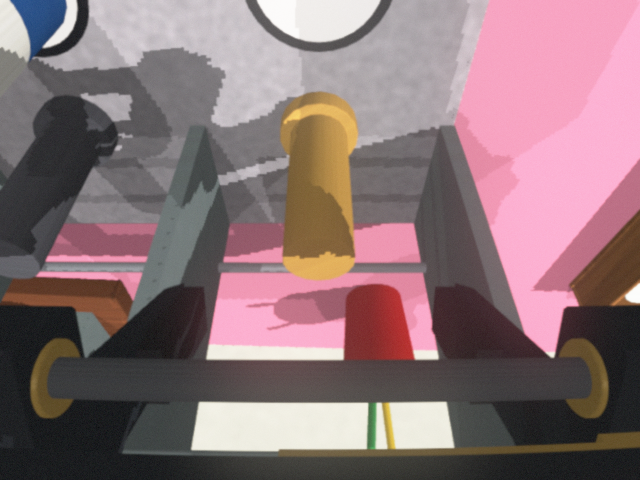

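The view shows the brass bush centred between the fingers: foot near (320,120), top near (319,262). The repeat fit gives (0.6286, 0.0854), so I'll go in.

>>> play_rows(
  translation=[
    [0.0195,0,0],
    [0,0,0.02],
    [0,0,0.02],
    [0,0,0.02],
    [0,0,0.018],
    [0,0,0.012],
    [0,0,0],
    [0,0,0],
  ],
  delta_rot=[
    [0,0,0],
    [0,0,0],
    [0,0,0],
    [0,0,0],
    [0,0,0],
    [0,0,0],
    [0,0,0],
    [0,0,0],
  ],
  grip=[1,1,1,1,1,1,1,1],
)

```text
clock: 16.62
tool_pos: [0.6002, 0.0837, 0.1264]
eef_rot: [-0.031, 0.954, 0.01, 0.297]
contact_force: [-5.1, 0.4, -2.6]
opening: 0.998
finger_force: 0.0
```

>>> play_rows(
  translation=[
    [0,0,-0.003],
    [0,0,0],
    [0,0,0],
  ],
  delta_rot=[
    [0,0,0],
    [0,0,0],
    [0,0,0],
  ],
  grip=[1,1,1],
)

```text
clock: 17.0
tool_pos: [0.6004, 0.0837, 0.1302]
eef_rot: [-0.031, 0.954, 0.01, 0.299]
contact_force: [-6.6, -1.5, 0.7]
opening: 1.002
finger_force: 0.0
```

```bash
python3 - <<'E'
from h import *
np.set_printoptions(precision=4,suppress=True)
s=r.get_state();print(s["contact_force"],s["moment"],s["q"]);go([.6032,.0838,.1269],tool(3.8,35))
im=r.snapshot("scene");cv2.imwrite("pics/s4.png",cv2.resize(im[120:320,220:460],None,fx=3,fy=3,interpolation=cv2.INTER_CUBIC))
im=r.snapshot("wrist");cv2.imwrite("pics/w5.png",im)
E
```

```text
[-6.5618 -1.5226  0.7316] [-0.0714  1.2202 -0.3352] [ 0.0914  0.9743 -0.5848  2.1847  2.3933  0.7729 -0.8519]
t 17.0 tcp [0.6004 0.0837 0.1302] shift [-0.0004 -0.0001  0.0043]
rotvec [-0.   -0.15 -0.07]
```

View pics/w5.png

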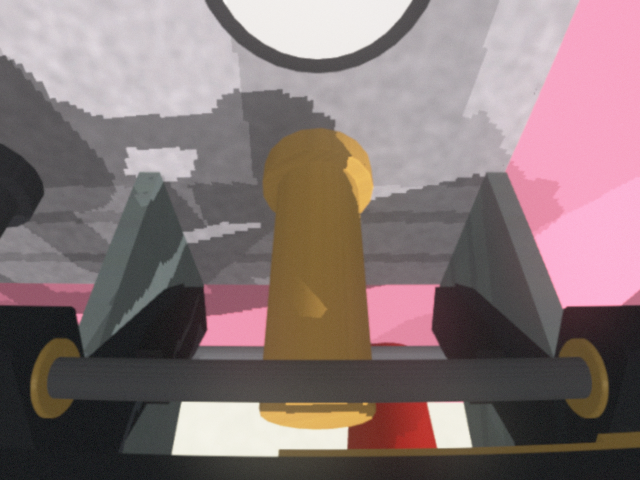

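The bush is centred and upright at (318,270). The small -x force comes from the gripper body touching the front edges of the panels. I'll back off 3 mm, which still leaves the bush well inside the pads, and grip.

>>> play_rows(
  translation=[
    [0.0027,0,-0.0019],
    [0,0,0],
    [0,0,0],
  ],
  delta_rot=[
    [0,0,0],
    [0,0,0],
    [0,0,0],
  ],
  grip=[1,1,1],
)

```text
clock: 17.48
tool_pos: [0.5989, 0.0837, 0.1308]
eef_rot: [-0.031, 0.953, 0.01, 0.301]
contact_force: [0.2, -0.7, 0.1]
opening: 0.997
finger_force: 0.0
```

>>> play_rows(
  translation=[
    [0,0,0],
    [0,0,0],
    [0,0,0],
    [0,0,0],
    [0,0,0],
    [0,0,0],
    [0,0,0],
    [0,0,0],
    [0,0,0],
    [0,0,0],
  ],
  delta_rot=[
    [0,0,0],
    [0,0,0],
    [0,0,0],
    [0,0,0],
    [0,0,0],
    [0,0,0],
    [0,0,0],
    [0,0,0],
    [0,0,0],
    [0,0,0],
  ],
  grip=[-1,-1,-1,-1,-1,-1,-1,-1,-1,-1],
  squeeze=40,
)

```text
clock: 18.73
tool_pos: [0.5981, 0.0833, 0.1303]
eef_rot: [-0.031, 0.953, 0.01, 0.3]
contact_force: [0.8, -1.2, -0.2]
opening: 0.39
finger_force: 40.0
```

```bash
python3 - <<'E'
from h import *
np.set_printoptions(precision=4,suppress=True)
s=r.get_state();print(s["contact_force"],s["opening"],s["tool_pos"])
u=tool(3.8,35).inv(); print("back",u.apply([-.0998,-.0066,0]),"up",u.apply([0,0,.1]),"y",u.apply([0,.1,0]))
E
```

```text
[ 0.7792 -1.1947 -0.2212] 0.39033715140472547 [0.5981 0.0833 0.1303]
back [ 0.0819  0.     -0.0574] up [-0.0574 -0.     -0.0819] y [-0.0054  0.0998  0.0038]
```

>>> play_rows(
  translation=[
    [-0.003,0,-0.004],
    [-0.003,0,-0.004],
    [0.0205,0,-0.0144],
    [0.0205,0,-0.0144],
    [0.0205,0,-0.0144],
    [0.0205,0,-0.0144],
    [-0.014,0,-0.02],
    [-0.014,0,-0.02],
    [-0.014,0,-0.02],
    [0,0,0],
  ],
  delta_rot=[
    [0,0,0],
    [0,0,0],
    [0,0,0],
    [0,0,0],
    [0,0,0],
    [0,0,0],
    [0,0,0],
    [0,0,0],
    [0,0,0],
    [0,0,0],
  ],
  grip=[-1,-1,-1,-1,-1,-1,-1,-1,-1,-1],
)

```text
clock: 19.98
tool_pos: [0.499, 0.0775, 0.2156]
eef_rot: [-0.031, 0.953, 0.01, 0.302]
contact_force: [-0.4, -0.6, -5.3]
opening: 0.393
finger_force: 40.0
```

```bash
python3 - <<'E'
from h import *
np.set_printoptions(precision=4,suppress=True)
s=r.get_state();print(s["contact_force"],s["opening"],s["q"])
T=tool(42,35);z=T.as_matrix()[:,2]
g=np.array([.392,.356,.22])-T.apply([0,0,.045])
g[:2]-=T.as_matrix()[:2,2]/np.linalg.norm(z[:2])*-.004
go(g,T);print(g)
a=tool(3.8,35)
# interpolated rows: 8 rows about
E
```

```text
[-0.4427 -0.571  -5.2636] 0.39319432845784463 [ 0.0881  0.7701 -0.6785  2.4547  2.3244  0.8429 -0.9722]
t 19.975 tcp [0.499  0.0775 0.2156] shift [ 0.0627  0.2715 -0.0944]
rotvec [-21.95   0.19 -31.32]
[0.3758 0.3414 0.2569]
```

>>> play_rows(
  translation=[
    [0.0097,0.0285,-0.0068],
    [0.0097,0.0285,-0.0068],
    [0.0097,0.0285,-0.0068],
    [0.0097,0.0285,-0.0068],
    [0.0097,0.0285,-0.0068],
    [0,0,0],
  ],
  delta_rot=[
    [0,0,0],
    [0,0,0],
    [0,0,0],
    [0,0,0],
    [0,0,0],
    [0,0,0],
  ],
  grip=[-1,-1,-1,-1,-1,-1],
)

```text
clock: 20.72
tool_pos: [0.4289, 0.2189, 0.213]
eef_rot: [-0.033, 0.953, 0.012, 0.299]
contact_force: [0.5, 0.0, -3.9]
opening: 0.39
finger_force: 40.0
```

```bash
python3 - <<'E'
from h import *
np.set_printoptions(precision=4,suppress=True)
s=r.get_state();print(s["contact_force"],s["opening"],s["q"])
go([.3615,.354,.2156],tool(3.8,35))
E
```

```text
[ 0.4784  0.0409 -3.9439] 0.3902701252807233 [-0.3238  0.7937 -0.753   2.4737  2.0203  1.0216 -1.1526]
t 20.725 tcp [0.4289 0.2189 0.213 ] shift [ 0.0461  0.1395 -0.0347]
rotvec [ 0.3  -0.13  0.1 ]
```

>>> play_rows(
  translation=[
    [0.0092,0.0279,-0.0069],
    [0.0092,0.0279,-0.0069],
    [0.0092,0.0279,-0.0069],
    [0.0092,0.0279,-0.0069],
    [0.0092,0.0279,-0.0069],
    [0,0,0],
  ],
  delta_rot=[
    [0,0,0],
    [0,0,0],
    [0,0,0],
    [0,0,0],
    [0,0,0],
    [0.3,0,0],
  ],
  grip=[-1,-1,-1,-1,-1,-1],
)

```text
clock: 21.48
tool_pos: [0.3627, 0.353, 0.2152]
eef_rot: [-0.031, 0.954, 0.009, 0.3]
contact_force: [0.8, -0.3, -4.3]
opening: 0.391
finger_force: 40.0
```

```bash
python3 - <<'E'
from h import *
np.set_printoptions(precision=4,suppress=True)
s=r.get_state();print(s["contact_force"],s["opening"],s["q"])
go([.3615,.354,.1330],tool(3.8,35))
V={c:r.get_calibration(c) for c in ["wrist","scene","top"]}
for c in V:
    im=r.snapshot(c);cv2.imwrite(f"pics/{c}6.png",im)
    L=r.look_for(c,"show_pad");print(c,[(d["point"],d["confidence"]) for d in L[:1]])
E
```

```text
[ 0.8433 -0.3092 -4.3081] 0.3906575233561404 [-0.6579  0.8106 -0.7793  2.3079  1.7117  1.0846 -1.1469]
t 21.475 tcp [0.3627 0.353  0.2152] shift [0.0479 0.0012 0.0668]
rotvec [-0.14 -0.12 -0.01]
wrist [([0.3838, 0.3551, 0.013], 0.68)]
scene [([0.3972, 0.3337, 0.0097], 0.66)]
top [([0.413, 0.3249, 0.0145], 0.75)]
```

View pics/wrist6.png

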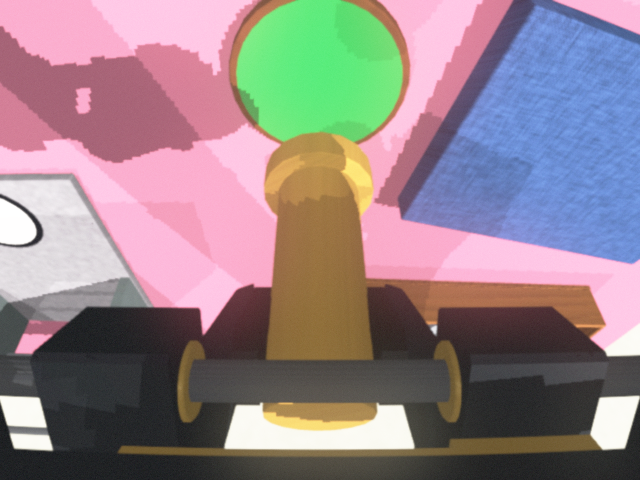

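The wrist view shows the bush upright in the fingers (foot near (319,170)). The green pad is centred near (320,70), spanning columns 233 to 408, so the two line up sideways.

```bash
python3 - <<'E'
from h import *
np.set_printoptions(precision=4,suppress=True)
cal=r.get_calibration("wrist")
for p in [(320,70),(235,68),(408,68)]: print(onz(*ray(cal,p),.012))
im=cv2.imread("pics/wrist6.png");h=cv2.cvtColor(im,cv2.COLOR_BGR2HSV)
g=((h[...,0]>50)&(h[...,0]<75)&(h[...,1]>100)).astype(np.uint8)
c,_=cv2.findContours(g,cv2.RETR_EXTERNAL,cv2.CHAIN_APPROX_NONE);c=max(c,key=cv2.contourArea)[:,0]
P=np.array([onz(*ray(cal,p),.012)[:2] for p in c if 2<p[1]<130])
A_=np.c_[2*P,np.ones(len(P))];s=np.linalg.lstsq(A_,(P**2).sum(1),rcond=None)[0];print("pad",s[:2],np.sqrt(s[2]+s[:2]@s[:2]))
go([s[0]-.0305,s[1]-.002,.1330],tool(3.8,35))
E
```

```text
[0.3872 0.3509 0.012 ]
[0.3888 0.3004 0.012 ]
[0.3823 0.403  0.012 ]
pad [0.3959 0.3509] 0.04974288613719564
t 21.775 tcp [0.3643 0.3495 0.2156] shift [ 0.0465 -0.0002  0.0683]
rotvec [-0.44 -0.03 -0.09]
```

>>> play_rows(
  translation=[
    [0.0115,0,0.0164],
    [0.0115,0,0.0164],
    [0.0115,0,0.0164],
    [0.0055,0,0.0082],
    [0.003,0,0.0041],
    [0.0015,0,0.002],
    [0,0,0],
    [0,0,0],
  ],
  delta_rot=[
    [0,0,0],
    [0,0,0],
    [0,0,0],
    [0,0,0],
    [0,0,0],
    [0,0,0],
    [0,0,0],
    [0,0,0],
  ],
  grip=[-1,-1,-1,-1,-1,-1,-1,-1],
)

```text
clock: 22.78
tool_pos: [0.3637, 0.3508, 0.1388]
eef_rot: [-0.03, 0.953, 0.008, 0.301]
contact_force: [-0.7, -0.4, -4.0]
opening: 0.395
finger_force: 40.0
```

```bash
python3 - <<'E'
from h import *
np.set_printoptions(precision=4,suppress=True)
s=r.get_state();print(s["contact_force"],s["q"])
go([.3625,.350,.1325],tool(3.8,35))
E
```

```text
[-0.737  -0.4191 -3.9893] [-0.6876  0.997  -0.7384  2.3369  1.8824  1.1863 -1.3264]
t 22.775 tcp [0.3637 0.3508 0.1388] shift [ 0.0047 -0.0007  0.0045]
rotvec [-0.28  0.01 -0.09]
```

>>> play_rows(
  translation=[
    [0.0009,0,0.0012],
    [0.0009,0,0.0012],
    [0.0006,0,0.0008],
    [0.0006,0,0.0008],
    [0,0,0],
  ],
  delta_rot=[
    [-0.2,0,0],
    [0,0,0],
    [0,0,0],
    [0,0,0],
    [0,0,0],
  ],
  grip=[-1,-1,-1,-1,-1],
)

```text
clock: 23.4
tool_pos: [0.3634, 0.3505, 0.1332]
eef_rot: [-0.031, 0.953, 0.009, 0.3]
contact_force: [-0.0, -0.4, -4.5]
opening: 0.393
finger_force: 40.0
```

>>> play_rows(
  translation=[
    [0.0006,0,0.0008],
    [0,0,0],
  ],
  delta_rot=[
    [0,0,0],
    [0,0,0],
  ],
  grip=[-1,-1],
)

```text
clock: 23.65
tool_pos: [0.3634, 0.3506, 0.1324]
eef_rot: [-0.031, 0.953, 0.009, 0.3]
contact_force: [0.4, 0.1, -4.7]
opening: 0.389
finger_force: 40.0
```

>>> play_rows(
  translation=[
    [0.0004,0,0.0006],
    [0,0,0],
    [0.0003,0,0.0004],
    [0,0,0],
  ],
  delta_rot=[
    [0,0,0],
    [0,0,0],
    [0,0,0],
    [0,0,0],
  ],
  grip=[-1,-1,-1,-1],
)

```text
clock: 24.15
tool_pos: [0.3637, 0.3505, 0.1322]
eef_rot: [-0.031, 0.953, 0.009, 0.301]
contact_force: [-2.6, -1.5, 8.5]
opening: 0.388
finger_force: 40.0
```

>>> play_rows(
  translation=[
    [-0.0002,0,-0.0003],
    [0,0,0],
    [0,0,0],
    [0,0,0],
    [0,0,0],
    [0,0,0],
    [0,0,-0.02],
    [0,0,-0.03],
    [0,0,-0.03],
    [0,0,-0.03],
    [0,0,0],
  ],
  delta_rot=[
    [0,0,0],
    [0,0,0],
    [0,0,0],
    [0,0,0],
    [0,0,0],
    [0,0,0],
    [0,0,0],
    [0,0,0],
    [0,0,0],
    [0,0,0],
    [0,0,0],
  ],
  grip=[0,0.6,1,1,1,1,1,1,1,1,1],
)

```text
clock: 25.52
tool_pos: [0.2998, 0.3475, 0.2231]
eef_rot: [-0.032, 0.953, 0.011, 0.301]
contact_force: [0.7, 0.2, -0.6]
opening: 0.997
finger_force: 0.0
```

```bash
python3 - <<'E'
from h import *
np.set_printoptions(precision=4,suppress=True)
s=r.get_state();print(s["contact_force"],s["q"])
go([.43,-.118,.3],tool(3.8,0))
im=r.snapshot("wrist");cv2.imwrite("pics/w7.png",im)
for t in ["brass_bush","show_pad"]: print([(d["point"],d["confidence"]) for d in r.look_for("wrist",t)[:1]])
im=r.snapshot("top")
for t in ["brass_bush","yellow_tin"]: print([(d["point"],d["confidence"]) for d in r.look_for("top",t)[:1]])
E
```

```text
[ 0.6677  0.2311 -0.5989] [-0.7804  0.7929 -0.8297  2.4043  1.6384  1.1449 -1.3079]
t 25.525 tcp [0.2998 0.3475 0.2231] shift [-0.1256 -0.473  -0.0069]
rotvec [ 0.1  35.06 -0.01]
[([0.3782, 0.353, 0.0804], 0.57)]
[([0.3711, 0.3541, 0.0127], 0.91)]
[([0.3947, 0.3414, 0.0898], 0.95)]
[([0.4296, -0.1124, 0.1428], 0.71)]
```

View pics/w7.png

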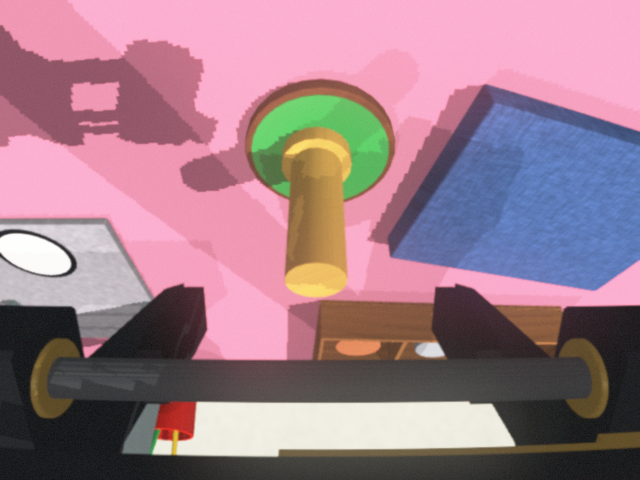

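The view shows the bush standing upright and well inside the green pad (foot near (317,157), pad centre near (320,145)). Next I'll fetch the tin.

>>> play_rows(
  translation=[
    [-0.0153,0,-0.0218],
    [-0.0153,0,-0.0218],
    [-0.0153,0,-0.0218],
    [-0.0121,-0.0368,0.0085],
    [-0.0121,-0.0368,0.0085],
    [-0.0121,-0.0368,0.0085],
    [-0.0121,-0.0368,0.0085],
    [-0.0121,-0.0368,0.0085],
    [-0.0121,-0.0368,0.0085],
    [-0.0121,-0.0368,0.0085],
    [0,0,0],
  ],
  delta_rot=[
    [0,0,0],
    [0,0,0],
    [0,0,0],
    [0,0,0],
    [0,0,0],
    [0,0,0],
    [0,0,0],
    [0,0,0],
    [0,0,0],
    [0,0,0],
    [0,0,0],
  ],
  grip=[1,1,1,1,1,1,1,1,1,1,1],
)

```text
clock: 27.2
tool_pos: [0.4212, 0.0921, 0.3009]
eef_rot: [-0.027, 0.954, 0.007, 0.299]
contact_force: [-0.6, -0.8, -0.0]
opening: 0.999
finger_force: 0.0
```

>>> play_rows(
  translation=[
    [0,0,0],
    [0,0,0],
    [0,0,0],
    [0,0,0],
    [0,0,0],
    [0,0,0],
    [0,0,0],
    [0,0,0],
  ],
  delta_rot=[
    [0,5,0],
    [0,5,0],
    [0,5,0],
    [0,5,0],
    [0,5,0],
    [0,5,0],
    [0,5,0],
    [0,0,0],
  ],
  grip=[1,1,1,1,1,1,1,1],
)

```text
clock: 28.2
tool_pos: [0.421, 0.0951, 0.3005]
eef_rot: [-0.031, 0.999, -0.004, 0.018]
contact_force: [0.6, -0.3, -0.1]
opening: 0.997
finger_force: 0.0
```

```bash
python3 - <<'E'
from h import *
np.set_printoptions(precision=4,suppress=True)
s=r.get_state();print(s["contact_force"],s["q"])
go([.43,-.118,.3],tool(3.8,0))
E
```

```text
[ 0.6457 -0.266  -0.0943] [ 0.1986  0.5363 -0.8166  2.1264  0.6505  0.7093  0.5772]
t 28.2 tcp [0.421  0.0951 0.3005] shift [ 0.0041 -0.2132  0.0022]
rotvec [-0.51  2.   -0.3 ]
```

>>> play_rows(
  translation=[
    [0.001,-0.035,0],
    [0.001,-0.035,0],
    [0.001,-0.035,0],
    [0.001,-0.035,0],
    [0,-0.035,0],
    [0,-0.038,0],
    [0,0,0],
    [0,0,0],
  ],
  delta_rot=[
    [-0.2,1,0],
    [-0.3,1,0],
    [0,0,-0.3],
    [0,0,0],
    [0,0,0],
    [0,0,0],
    [0,0,0],
    [0,0,0],
  ],
  grip=[1,1,1,1,1,1,1,1],
)

```text
clock: 29.2
tool_pos: [0.4297, -0.1175, 0.3017]
eef_rot: [-0.034, 0.999, -0.001, 0.0]
contact_force: [0.6, 0.3, 0.1]
opening: 1.002
finger_force: 0.0
```

```bash
python3 - <<'E'
from h import *
np.set_printoptions(precision=4,suppress=True)
s=r.get_state();print(s["q"])
cal=r.get_calibration("wrist");im=r.snapshot("wrist");L=r.silhouettes("wrist","yellow_tin")
if L:
    m=L[0]["pixels"].astype(np.float32);ys,xs=np.nonzero(m);print(xs.min(),xs.max(),ys.min(),ys.max());print(fitcyl([(cal,m)],[.431,-.118,0],.029,.14))
    from scipy.optimize import minimize
print(r.look_for("wrist","yellow_tin")[:1]and r.look_for("wrist","yellow_tin")[0]["point"])
go([.4311,-.1179,.161],tool(3.8,0))
E
```

```text
[ 0.7195  0.5766 -0.8669  2.0652  0.6325  0.7841  1.1013]
272 364 165 281
(array([ 0.4311, -0.1175, -0.0037]), np.float64(0.015325110405683517))
[]
t 29.35 tcp [ 0.43   -0.1173  0.3019] shift [-0.001  -0.0004  0.1409]
rotvec [-0.11  0.04  0.18]
```

Fit agrees with where the tin was released. I'll descend and grip.

>>> play_rows(
  translation=[
    [-0.001,-0.0004,0.035],
    [0,0,0.04],
    [0,0,0.04],
    [0,0,0.025],
    [0,0,0],
    [0,0,0],
  ],
  delta_rot=[
    [0,0,0.2],
    [0,0,0],
    [0,0,0],
    [0,0,0],
    [0,0,0],
    [0,0,0],
  ],
  grip=[1,1,1,1,1,1],
)

```text
clock: 30.1
tool_pos: [0.4316, -0.1187, 0.1626]
eef_rot: [-0.032, 0.999, -0.001, 0.001]
contact_force: [0.3, 0.5, -0.3]
opening: 0.998
finger_force: 0.0
```

>>> play_rows(
  translation=[
    [0,0,0],
    [0,0,0],
    [0,0,0],
    [0,0,0],
    [0,0,0],
    [0,0,0],
    [0,0,0],
    [0,0,0],
  ],
  delta_rot=[
    [0,0,0],
    [0,0,0],
    [0,0,0],
    [0,0,0],
    [0,0,0],
    [0,0,0],
    [0,0,0],
    [0,0,0],
  ],
  grip=[-1,-1,-1,-1,-1,-1,-1,-1],
  squeeze=25,
)

```text
clock: 31.1
tool_pos: [0.4313, -0.1192, 0.162]
eef_rot: [-0.032, 0.999, -0.001, 0.0]
contact_force: [0.1, 0.7, 6.4]
opening: 0.642
finger_force: 25.9
```

```bash
python3 - <<'E'
from h import *
np.set_printoptions(precision=4,suppress=True)
s=r.get_state();print(s["q"],s["opening"],s["contact_force"])
go([.5372,.0798,.171],tool(3.8,0))
E
```

```text
[ 0.5087  0.7871 -0.5573  2.1952  1.0415  0.451   0.7344] 0.6422426957879693 [0.1236 0.7155 6.4339]
t 31.1 tcp [ 0.4313 -0.1192  0.162 ] shift [-0.1183  0.1918 -0.0092]
rotvec [-0.11  0.04 -0.17]
```

>>> play_rows(
  translation=[
    [0,0,-0.015],
    [0,0,-0.03],
    [0,0.02,-0.02],
    [0,0.035,0],
    [0,0.035,0],
    [0,0.035,0],
    [-0.01,0.035,0],
    [-0.025,0.032,0],
    [-0.033,0,0],
    [-0.03,0,0],
    [-0.02,0,0],
    [0,0,0],
    [0,0,0],
  ],
  delta_rot=[
    [0,0,0],
    [0,0,0],
    [0,0,0],
    [0,0,0],
    [0,0,0],
    [0,0,0],
    [0,0,0],
    [0,0,0],
    [0,0,0],
    [0,0,0],
    [0,0,0],
    [0,0,0],
    [0,0,0],
  ],
  grip=[-1,-1,-1,-1,-1,-1,-1,-1,-1,-1,-1,-1,-1],
)

```text
clock: 32.72
tool_pos: [0.5352, 0.0794, 0.2258]
eef_rot: [-0.032, 0.999, -0.001, -0.001]
contact_force: [-0.7, 0.0, -2.7]
opening: 0.644
finger_force: 25.7
```

```bash
python3 - <<'E'
from h import *
np.set_printoptions(precision=4,suppress=True)
go([.5375,.0798,.172],tool(3.8,0))
E
```

```text
t 32.725 tcp [0.5352 0.0794 0.2258] shift [-0.0024  0.0004  0.0538]
rotvec [-0.16 -0.14 -0.15]
```

>>> play_rows(
  translation=[
    [-0.0022,0.0003,0.02],
    [0,0,0.02],
    [0,0,0.008],
    [0,0,0.003],
    [0,0,0.002],
    [0,0,0],
    [0,0,0],
  ],
  delta_rot=[
    [-0.1,0,0],
    [0,0,0],
    [0,0,0],
    [0,0,0],
    [0,0,0],
    [0,0,0],
    [0,0,0],
  ],
  grip=[-1,-1,-1,-1,-1,-1,-1],
)

```text
clock: 33.6
tool_pos: [0.5391, 0.0803, 0.1739]
eef_rot: [-0.032, 1.0, -0.0, 0.0]
contact_force: [1.3, 0.1, -2.6]
opening: 0.643
finger_force: 25.7
```

>>> play_rows(
  translation=[
    [0,0,0.0008],
    [0,0,0],
  ],
  delta_rot=[
    [0,0,0],
    [0,0,0],
  ],
  grip=[-1,-1],
)

```text
clock: 33.85
tool_pos: [0.5389, 0.0802, 0.1727]
eef_rot: [-0.032, 1.0, -0.0, 0.0]
contact_force: [-0.4, -0.1, -3.0]
opening: 0.643
finger_force: 25.7
```

>>> play_rows(
  translation=[
    [0.0012,0,0.0006],
    [0,0,0.0004],
    [0,0,0.0004],
    [0,0,0],
  ],
  delta_rot=[
    [0,0,0],
    [0,0,0],
    [0,0,0],
    [0,0,0],
  ],
  grip=[-1,-1,-1,-1],
)

```text
clock: 34.35
tool_pos: [0.538, 0.0804, 0.1721]
eef_rot: [-0.032, 0.999, -0.0, 0.001]
contact_force: [-1.2, 0.5, 5.0]
opening: 0.64
finger_force: 26.1
```

Contact. I'll release, rise and move back to a clear viewpoint.

>>> play_rows(
  translation=[
    [0,0,0],
    [0,0,0],
    [0,0,0],
    [0,0,0],
    [0,0,-0.03],
    [0,0,-0.05],
    [0,0,-0.05],
    [0,0,-0.05],
    [0.035,0,-0.03],
    [0.035,0,0],
    [0,0,0],
    [0,0,0],
  ],
  delta_rot=[
    [0,0,0],
    [0,0,0],
    [0,0,0],
    [0,0,0],
    [0,0,0],
    [0,0,0],
    [0,0,0],
    [0,0,0],
    [0,0,0],
    [0,0,0],
    [0,0,0],
    [0,0,0],
  ],
  grip=[0.9,1,1,1,1,1,1,1,1,1,1,1],
)

```text
clock: 35.85
tool_pos: [0.4684, 0.0756, 0.3812]
eef_rot: [-0.031, 1.0, -0.0, 0.0]
contact_force: [-0.1, -0.2, 0.0]
opening: 1.002
finger_force: 0.0
```

```bash
python3 - <<'E'
from h import *
np.set_printoptions(precision=4,suppress=True)
cal=r.get_calibration("wrist");im=r.snapshot("wrist");cv2.imwrite("pics/w9.png",im)
L=r.silhouettes("wrist","yellow_tin");m=L[0]["pixels"].astype(np.float32);print(fitcyl([(cal,m)],[.538,.08,.01],.029,.14))
im2=r.snapshot("top");cv2.imwrite("pics/both.png",np.hstack([cv2.resize(im,(400,300)),cv2.resize(im2,(400,300))]))
print(r.get_state()["contact_force"],r.get_state()["clock"])
E
```

```text
(array([0.5377, 0.0815, 0.0084]), np.float64(0.0172676220536232))
[ 0.4959 -0.0708  0.0664] 36.0
```

View pics/both.png

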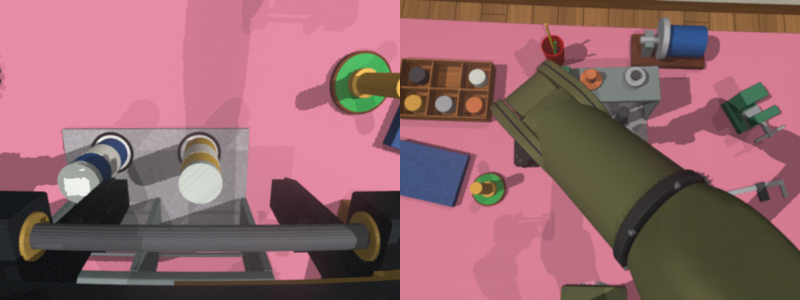

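The wrist half shows the yellow tin back on its ring at (200,165), fitted within about 2 mm of where it stood, and the blue tin standing at (95,170). The top half shows the brass bush upright on the pad at (487,187). Nothing is touching the robot, so I'll hand in.

```bash
python3 -c "
from plant import r
print(r.finish_job())"
```

```text
the job is handed in; nothing more can be done
None
```

The job is handed in after about 36 s of robot time: the brass bush stands upright on the green pad and the yellow tin is back on its ring mark. The steel bush, gear wheel and blue tin were left alone, and I saw nothing tipped over; the gear and steel bush were hidden behind the arm in the last picture.

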